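# Select the calibration gas and start the calibration

## Task

Calibrate the analyser on the green gas: push the tab of the rotary gas selector around with a fingertip, never pinching it, until it clicks in pointing at the green tag. Then press the white key all the way down, leaving the other two keys alone, and let go of it. Do not disturb the loose brass fitting, oxygen sensor, thermometer or spanner.

Things in the scene. Friction and masses are not known exactly. Their poses are not given: they have to be found in the camera images.
- console: calibration console fixed to the bench: grey case 240 (x) x 380 (y) x 70 mm high, flat white top panel. Origin: centre of its underside, at bench level. x points from its front edge (blue stripe, robot's side) to the rear edge with the gas tubes, z up; turned up to 20 degrees. On the panel: selector axis at (-30, 70) mm, key row at x = -75, black display 6 mm high, 50 x 120, centred at (62, -110)
- hub (a point): centre of the rotary gas selector: point on its vertical axis at the level of the white panel (z = 70 mm). The selector is an aluminium disc of 92 mm diameter whose top is 12 mm above the panel, with one black upright tab on it
- selector (a joint): selector angle in rad, positive anticlockwise from above; 0 (off, black line on the panel) points along the console's +x. Click stops at 0, +-0.785, +-1.571, end stops at +-1.62; it starts at or near the stop 0, 0.785 or -0.785. Left within about 0.3 of a stop it snaps there by itself (to within 0.03). Pushing it out of a stop takes 2 to 3 N sideways on the tab; once past halfway it snaps on
- tab_nose (a point): top outer end of the tab, 80 mm from the axis, 33 mm above the panel. The tab is a black upright fin 12 mm thick, white line along its top, standing radially from 34 to 80 mm from the axis and from 3 to 33 mm above the panel; beyond 46 mm from the axis there is only flat panel (and 2 mm tags) beneath
- pointed_at (a point): the point on the panel that the tab points at, 100 mm from the selector's axis on the tab's centre line, 20 mm beyond its nose (the tags' centres lie on this same circle)
- tab_left: flank of the tab on its anticlockwise side (42 mm long, 26 mm high; origin at its centre, 57 mm from the axis, 18 mm above the panel); pushing on it turns the selector clockwise
- tab_right: flank of the tab on its clockwise side, same size; pushing on it turns the selector anticlockwise
- tag_green: green round tag, 24 mm diameter, 2 mm thick, flat on the panel; origin at the centre of its underside. The green and yellow tags stand at the click stops 1.571 and -1.571, the red and blue ones at 0.785 and -0.785, either way round
- cal_key (a joint): white key, travel in m: 0 up, 0.004 fully down; springs back up when let go; 1 N to start it and 4 N to hold it fully down
- cal_key_top (a point): centre of the top face of the white key (22 x 22 mm), which stands 8 mm above the panel when up
- set_key (a joint): teal key next to the white one, 45 mm from it centre to centre; same values; not to be pressed
- mode_key (a joint): blue key at the end of the row, 90 mm from the white one; same values; not to be pressed
- fitting: loose brass hose fitting standing on the panel, 26 mm wide at its hexagon, 42 mm high; origin at the centre of its underside
- lambda_sensor: loose steel oxygen sensor lying on the bench to the left of the console, 114 mm long, 24 mm wide and high; origin under its hexagon
- thermometer: loose yellow handheld thermometer lying on the bench to the right of the console, 125 x 66 x 28 mm; origin at the centre of its underside
- spanner: loose 150 mm steel spanner lying on the bench in front of the console, along the console's front edge

How it is judged:
On the way, in this order (a step that is already met when the one before it is completed fails the run):
1. the tab has clicked in pointing at the green tag (horizontal distance between pointed_at and tag_green below 0.012 m and velocity of joint selector between -0.3 and 0.3 rad/s), for 0.2 s.
2. the white key is pressed all the way down with the tab at the green tag (value of joint cal_key above 0.003 m and horizontal distance between pointed_at and tag_green below 0.012 m), for 0.1 s.
At the end, for the whole second after the job is handed in: The tab rests pointing at the green tag (pointed-at point within 12 mm of its centre, about 7 degrees); the white key was then pressed at least 3 of its 4 mm and is up again; the other keys are up; the fitting is within 15 mm and the other loose things within 20 mm of their starts (horizontal distance between pointed_at and tag_green below 0.012 m and velocity of joint selector between -0.1 and 0.1 rad/s and value of joint each of cal_key, set_key, mode_key below 0.001 m and distance of fitting from where it was at the start of the episode below 0.015 m and distance of each of lambda_sensor, thermometer, spanner from where it was at the start of the episode below 0.02 m); the robot touches nothing.
It fails at once if the white key is pressed before the tab points at the green tag (value of joint cal_key above 0.002 m and horizontal distance between pointed_at and tag_green above 0.016 m).
It fails at once if the teal or blue key is pressed (value of joint any of set_key, mode_key above 0.002 m).
It fails at once if the tab is pinched (fingers press on both its flanks at once) (contact force between each of tab_left, tab_right and the fingers above 1 N).
It fails at once if a loose thing is pushed away, toppled or lifted (distance of fitting from where it was at the start of the episode above 0.015 m or angle between fitting's own z axis and vertical above 0.5 rad or distance of any of lambda_sensor, thermometer, spanner from where it was at the start of the episode above 0.02 m).
It also fails if it takes over 54 s, if anything falls off the work surface, if the arm or the gripper's body presses on something with over 40 N, if the wrist force passes 120 N, or if a joint passes its speed limit or range.

## Robot

A 6-joint arm with a two-finger parallel gripper is mounted at the origin on the work surface. World frame = base frame: x ahead of the robot, y to its left, z up, the work surface at z = 0. Lengths are in m, angles in rad, forces in N, time in s.
With the tool pointing down it reaches from about 0.3 to 0.85 m from the base axis. Payload 4.2 kg.
Tool frame: the origin (TCP) lies on the centre line of the jaws, within the pads' length; the fingertips stand 19 mm ahead of it and the grasp point (between the pads) is the TCP; z points along the fingers, y is the line along which they close (so a half turn about z gives the same grasp; the last joint's range is limited). The gripper opens to 91 mm and grips with 3 to 60 N. Pads are 32 mm wide; open, the fingers measure 118 mm over their backs; the gripper's body (76 mm by 178 mm) begins 60 mm behind the grasp point.
Start: joints at [1.258, 0.32, 1.565, -0, 1.257, -0.02], TCP at [0.166, 0.551, 0.233] pointing down, gripper open.
Joint ranges: [-3.11, 3.11], [-0.84, 2.01], [0.21, 2.61], [-1.34, 4.49], [0.05, 2.63], [-2.56, 2.56]. Speed limits (rad/s): [2.57, 2.57, 3.14, 3.14, 3.14, 3.14].

## Interface

Orientations are given as a 3x3 rotation matrix whose columns are the frame's x, y, z axes.
In Python, from station import telemetry, get_image, close_job, search_frame, trace gives the robot as it stands.
- The arm moves only by the tool drive_tool, never from a script. Its arguments are lists of equal length, an entry for each row: "fingers": the closure, from -1 (fully open) to 1 (shut); "offset": the shift along the tool's x, y, z in m, a list of three; "angular": the turn, a rotation vector about the tool's x, y, z in degrees, a list of three. In form: {"fingers": [fingers, ...], "offset": [[dx, dy, dz], ...], "angular": [[rx, ry, rz], ...]}. A call has exactly 10 rows; each row is the pose to reach, as a shift and turn from the pose commanded when the call began, along the tool's axes at that moment; what a row does not reach only later rows make up. A row lasts 1/12 s, in which the tool goes at most 41.7 mm and 7.16 degrees, less where a joint would pass 70% of its speed; a pose out of reach is approached as far as the arm can. A call with a gripper value outside its range is refused whole. The fingers move at their own pace and stop on an object; the grip force is fixed at half the most. Time passes only in rows, so rows that repeat a pose let the fingers close, or fill a call up. It gives the time, the measured TCP pose, the force, the opening and the grip force at its end, in the units of the state.
- telemetry.get_state(): the state, without advancing time (a new reading comes with each control period).
- get_image(name): name is "scene" or "side" or "wrist"; returns a dict with "image" (400x640x3 uint8, red, green, blue), "mtx" (3x3 intrinsics, pixels), "R" (3x3) and "t" (3): a world point X has camera coordinates R X + t. Camera axes: x right, y down, z forward; pixel columns grow to the right and rows downward; lengths in m; the calibration is good to about 2 mm. A picture is of the moment at which its call begins. There is no depth.
- close_job(): hands the job in; it is judged then, once.
Trained networks look in a picture, given as the dict that the camera call returned (one of the last four; its "shot" number tells which), for a name from the list of things; names that differ only in an ending like _2 or _b are one class to them, and where a whole thing is asked for, a point or a joint stands for the part that bears it (a point fixed in the world has none). Each returns a list of dicts, best first, with "p" (0 to 1); they miss things now and then, are a little off and sometimes report something else, mostly with a low value. They report only what shows in the picture. A call takes as long as a camera call.
- search_frame(query, picture): "position" ([x, y, z] in m, in world coordinates, good to about 4 mm: the middle of the surface that is visible of it).
- trace(query, picture): "pixels" (400x640 bool, what is visible of it).
The state is a dict: "time": time; "joint_positions": joint angles; "joint_vel": joint speeds; "joint_torque": joint torques, N m; "ee_pos": TCP position; "tool_rot": TCP orientation; "ft_force": force on the tool from outside, world axes, zero at the start; "moment": the same for the moment, N m; "grip_width": opening from 0.0 (shut) to 1.0 (fully open); "grasp_force": force on a finger pad.
Only numpy, scipy, OpenCV 4.12 (cv2) and the standard library are available. Lean on these libraries where they do the work, as an engineer would, in place of code of your own. Each camera call takes 0.05 s, during which the arm holds its last target. There are 200 camera calls.

## Working session

There is one attempt and no reset: what is moved stays moved. The work goes in short steps, Python scripts to look and compute and a tool call to move; the robot and the scene stay as the last step left them, time stands still between calls to the robot, and variables do not carry over. Pictures are saved under pics/ and viewed, at most 10 in all, crops included, and the job is handed in when it is done.

Besides the shell and the picture viewer there is one more tool, called as name(argument=value, ...), one argument or row to a line, values as JSON. drive_tool: Moves the arm, as the interface text tells. Its arguments: {"type":"object","properties":{"fingers":{"type":"array"},"offset":{"type":"array"},"angular":{"type":"array"}},"required":["fingers","offset","angular"]}

```bash
mkdir -p pics
python3 - <<'E'
from station import *
import cv2,numpy as np
s=telemetry.get_state();print(s['time'],s['ee_pos'],s['tool_rot'],s['grip_width'])
for n in ['scene','side']:
    p=get_image(n);cv2.imwrite(f'pics/{n}.png',p['image'][:,:,::-1])
    print(n,p['mtx'].tolist(),p['R'].tolist(),p['t'].tolist())
    for q in ['console','hub','selector','tab_nose','tag_green','cal_key','set_key','mode_key','fitting','lambda_sensor','thermometer','spanner']:
        try:print(q,[(np.round(d['position'],3).tolist(),round(d['p'],2)) for d in search_frame(q,p)[:2]])
        except Exception as e:print(q,e)
E
```

```text
0.0 [0.16579864 0.55010624 0.23213221] [[-9.57451051e-01  2.88595207e-01 -5.39147512e-04]
 [ 2.88595706e-01  9.57449693e-01 -1.61339908e-03]
 [ 5.05873785e-05 -1.70034630e-03 -9.99998553e-01]] 0.9948699353473026
scene [[394.7872735184716, 0.0, 315.18487049868475], [0.0, 394.7872735184716, 202.79179404891823], [0.0, 0.0, 1.0]] [[-0.37891162014908614, 0.9254272958545774, 0.0032100160871016683], [0.74709816497832, 0.3079389822696598, -0.5890822651249595], [-0.5461412967374117, -0.2208119183513673, -0.8080666932326611]] [0.18364956068679342, -0.35511163996465295, 1.2380168011715982]
console [([0.578, -0.025, 0.068], 0.97)]
hub [([0.58, -0.024, 0.073], 0.75), ([0.636, 0.181, 0.027], 0.6)]
selector [([0.54, 0.027, 0.08], 0.81)]
tab_nose [([0.543, 0.02, 0.08], 0.65), ([0.641, 0.178, 0.025], 0.54)]
tag_green []
cal_key [([0.542, 0.022, 0.084], 0.62), ([0.454, -0.11, 0.082], 0.51)]
set_key [([0.441, -0.155, 0.078], 0.64)]
mode_key [([0.43, -0.194, 0.076], 0.52)]
fitting [([0.509, -0.175, 0.085], 0.68)]
lambda_sensor [([0.64, 0.181, 0.026], 0.94)]
thermometer [([0.534, -0.352, 0.03], 0.81)]
sp
[... 360 characters left out ...]
30164077, 0.12712526175502456, 0.9406330501410982]
console [([0.533, -0.127, 0.068], 0.64)]
hub [([0.533, -0.13, 0.069], 0.71)]
selector [([0.537, 0.021, 0.083], 0.57)]
tab_nose [([0.538, 0.022, 0.082], 0.74), ([0.508, -0.08, 0.069], 0.65)]
tag_green [([0.507, -0.079, 0.068], 0.59), ([0.537, 0.021, 0.078], 0.37)]
cal_key [([0.45, -0.111, 0.074], 0.45)]
set_key [([0.439, -0.157, 0.079], 0.49)]
mode_key [([0.504, -0.187, 0.083], 0.65), ([0.434, -0.195, 0.078], 0.53)]
fitting [([0.504, -0.193, 0.088], 0.76), ([0.45, -0.11, 0.077], 0.5)]
lambda_sensor [([0.632, 0.201, 0.025], 0.53)]
thermometer [([0.527, -0.367, 0.027], 0.96), ([0.583, 0.045, 0.089], 0.31)]
spanner [([0.386, 0.028, 0.01], 0.79)]
```

View pics/scene.png

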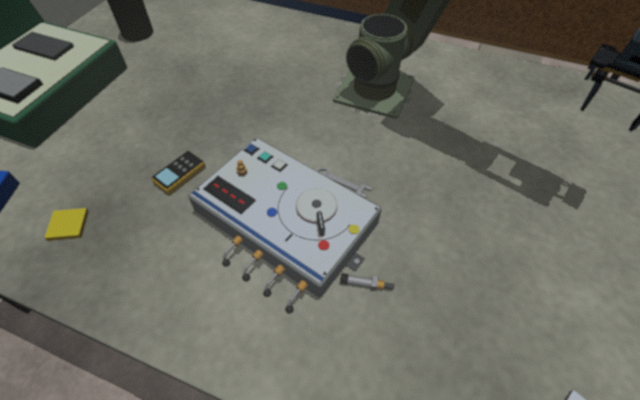

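View pics/side.png

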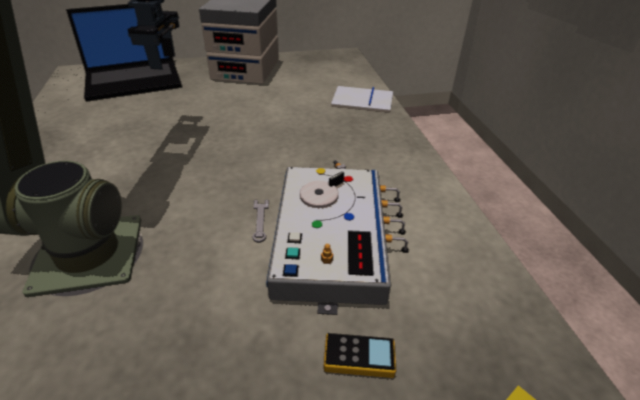

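The two views show the tab at red (scene 324,245), which is +0.785. Green (282,186) is at -1.571 and the white key is at (280,166). Next I'll fit the console pose from the tag and key pixels.

```bash
cat > fit.py <<'E'
from station import *
import cv2,numpy as np
from scipy.optimize import least_squares
S={'scene':dict(green=(282,186),blue=(272,212),red=(324,245),yellow=(353,229),kt=(265,156),kb=(251,149)),
 'side':dict(green=(317,224),blue=(349,216),red=(348,180),yellow=(321,171),kt=(292,253),kb=(290,270))}
H=dict(green=(45,80),blue=(100,125),red=(172,8),yellow=(20,35),kt=(80,98),kb=(100,130))
A=dict(green=-90,blue=-45,red=45,yellow=90)
obs=[];cams={}
for n in S:
    p=get_image(n);cams[n]=p;hsv=cv2.cvtColor(p['image'],cv2.COLOR_RGB2HSV)
    for k,(u,v) in S[n].items():
        h,s,_=[hsv[v-8:v+9,u-8:u+9,i].astype(int) for i in range(3)]
        a,b=H[k];m=((h>=a)&(h<=b) if a<b else (h>=a)|(h<=b))&(s>90)
        nl,l,st,c=cv2.connectedComponentsWithStats(m.astype(np.uint8))
        if nl<2: print('none',n,k);continue
        d=1+np.argmax(st[1:,4]);q=c[d]+[u-8,v-8]
        print(n,k,q.round(1),st[d,4]);obs.append((n,k,q))
def model(x,k):
    X,Y,th,ky=x[:4]
    if k in A: a=np.radians(A[k]);l=np.array([-.03+.1*np.cos(a),.07+.1*np.sin(a)]);z=.072
    elif k=='hub': l=np.array([-.03,.07]);z=.082
    elif k=='tab': l=None
    else: l=np.array([-.075,ky-dict(kw=0,kt=.045,kb=.09)[k]]);z=.077
    R=np.array([[np.cos(th),-np.sin(th)],[np.sin(th),np.cos(th)]])
    return np.r_[R@l+[X,Y],z]
def proj(p,X): c=p['mtx']@(p['R']@X+p['t']);return c[:2]/c[2]
f=lambda x:np.concatenate([proj(cams[n],model(x,k))-q for n,k,q in obs])
r=least_squares(f,[.57,-.04,-.24,-.05],loss='soft_l1')
print(r.x.round(4),r.fun.reshape(-1,2).round(1).tolist())
for k in ['hub','green','red','kw','kt']: print(k,model(r.x,k).round(4))
for n in S:print(n,'white',proj(cams[n],model(r.x,'kw')).round(1),'hub',proj(cams[n],model(r.x,'hub')).round(1))
E
python3 fit.py
```

```text
scene green [281.6 185.6] 43
scene blue [271.6 211.6] 65
scene red [323.4 244.7] 78
scene yellow [353.6 228.6] 67
scene kt [264.7 156.4] 57
scene kb [250.9 148.3] 48
side green [316.7 223.8] 55
side blue [348.4 216. ] 58
side red [346.9 178.5] 55
side yellow [320.3 170.5] 46
side kt [292.4 252.4] 112
side kb [290.1 269.5] 121
[ 0.5459 -0.0536 -0.2422 -0.0753] [[-0.4, 0.0], [-0.3, 0.2], [-0.1, 0.0], [-0.1, -0.0], [-0.7, -0.7], [-0.7, -0.6], [-0.4, -0.2], [-0.1, -0.2], [0.5, -0.4], [-0.6, -0.2], [-0.2, -1.0], [0.0, -1.2]]
hub [0.5336 0.0215 0.082 ]
green [ 0.5096 -0.0756  0.072 ]
red [0.6192 0.0732 0.072 ]
kw [ 0.455  -0.1087  0.077 ]
kt [ 0.4443 -0.1524  0.077 ]
scene white [278.2 163.8] hub [315.9 203.6]
side white [294.1 235.7] hub [318.2 191.6]
```

drive_tool(
  fingers=[1, 1, 1, 1, 1, 1, 1, 1, 1, 1],
  offset=[
    [-0.03, -0.019, 0],
    [-0.06, -0.038, 0],
    [-0.09, -0.057, 0],
    [-0.12, -0.076, 0],
    [-0.15, -0.095, 0],
    [-0.18, -0.114, 0],
    [-0.21, -0.133, 0],
    [-0.24, -0.152, 0],
    [-0.26, -0.165, 0],
    [-0.26, -0.165, 0],
  ],
  angular=[
    [0, 0, 0],
    [0, 0, 0],
    [0, 0, 0],
    [0, 0, 0],
    [0, 0, 0],
    [0, 0, 0],
    [0, 0, 0],
    [0, 0, 0],
    [0, 0, 0],
    [0, 0, 0],
  ],
)

```text
time: 2.23
ee_pos: [0.3696, 0.3146, 0.2331]
tool_rot: [[-0.956, 0.293, 0.002], [0.293, 0.956, -0.001], [-0.002, -0.001, -1.0]]
ft_force: [-0.0, 1.0, -0.3]
grip_width: 0.3
grasp_force: 0.0
```

drive_tool(
  fingers=[1, 1, 1, 1, 1, 1, 1, 1, 1, 1],
  offset=[
    [-0.03, -0.019, 0],
    [-0.06, -0.038, 0],
    [-0.09, -0.057, 0],
    [-0.12, -0.076, 0],
    [-0.15, -0.095, 0],
    [-0.18, -0.114, 0],
    [-0.21, -0.133, 0],
    [-0.24, -0.152, 0],
    [-0.256, -0.162, 0],
    [-0.256, -0.162, 0],
  ],
  angular=[
    [0, 0, -5],
    [0, 0, -10],
    [0, 0, -15],
    [0, 0, -20],
    [0, 0, -25],
    [0, 0, -30],
    [0, 0, -35],
    [0, 0, -40],
    [0, 0, -45],
    [0, 0, -48],
  ],
)

```text
time: 3.07
ee_pos: [0.5682, 0.0861, 0.2325]
tool_rot: [[-0.855, -0.519, 0.001], [-0.519, 0.855, -0.001], [-0.001, -0.001, -1.0]]
ft_force: [-1.8, 0.4, -0.3]
grip_width: 0.004
grasp_force: 0.0
```

```bash
cat > rel.py <<'E'
import sys,numpy as np
from station import telemetry
def rel(r,d,phi,z):  # tool centre: radius r along tab angle phi(world deg), d ccw of it; tool x = -u
    s=telemetry.get_state();R=np.array(s['tool_rot']);p=np.array(s['ee_pos']);a=np.radians(phi)
    u=np.array([np.cos(a),np.sin(a),0]);t=np.array([-u[1],u[0],0])
    T=np.array([.5336,.0215,z])+r*u+d*t
    yaw=np.degrees(np.arctan2(R[1,0],R[0,0]))
    print('t',round(s['time'],2),'p',p.round(4),'yawx',yaw.round(1),'off',(R.T@(T-p)).round(4),'rz',((yaw-(phi+180)+180)%360-180).round(1),'F',np.round(s['ft_force'],1),'grip',round(s['grip_width'],2),'R2',R[:,2].round(3),'q6',round(s['joint_positions'][5],2))
    q=R.T@(p-[.5336,.0215,p[2]]);print('hub in tool',(-q).round(4))
if __name__=='__main__': rel(*map(float,sys.argv[1:]))
E
python3 rel.py .062 .040 31.1 .104
python3 - <<'E'
from station import *
import cv2
p=get_image('wrist');cv2.imwrite('pics/w1.png',p['image'][:,:,::-1])
E
```

```text
t 3.07 p [0.5682 0.0861 0.2325] yawx -148.8 off [0.001  0.0027 0.1285] rz 0.1 F [-1.8  0.4 -0.3] grip 0.0 R2 [ 0.001 -0.001 -1.   ] q6 -1.98
hub in tool [ 0.0631 -0.0373  0.    ]
```

View pics/w1.png

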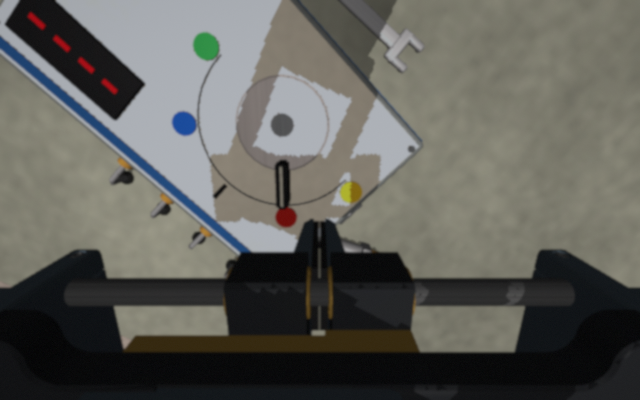

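The wrist view shows the tab (283,187) pointing at red (286,217). The closed fingertips (319,230) are off its anticlockwise flank, so I'll descend and push.

drive_tool(
  fingers=[1, 1, 1, 1, 1, 1, 1, 1, 1, 1],
  offset=[
    [0.001, 0.003, 0.02],
    [0.001, 0.003, 0.04],
    [0.001, 0.003, 0.06],
    [0.001, 0.003, 0.08],
    [0.001, 0.003, 0.095],
    [0.001, 0.003, 0.108],
    [0.001, 0.003, 0.118],
    [0.001, 0.003, 0.125],
    [0.001, 0.003, 0.128],
    [0.001, 0.003, 0.128],
  ],
  angular=[
    [0, 0, 0],
    [0, 0, 0],
    [0, 0, 0],
    [0, 0, 0],
    [0, 0, 0],
    [0, 0, 0],
    [0, 0, 0],
    [0, 0, 0],
    [0, 0, 0],
    [0, 0, 0],
  ],
)

```text
time: 3.95
ee_pos: [0.563, 0.0909, 0.1046]
tool_rot: [[-0.855, -0.518, -0.001], [-0.518, 0.855, 0.0], [0.001, 0.0, -1.0]]
ft_force: [0.6, -0.0, -0.5]
grip_width: 0.005
grasp_force: 0.0
```

drive_tool(
  fingers=[1, 1, 1, 1, 1, 1, 1, 1, 1, 1],
  offset=[
    [0, -0.004, 0],
    [0, -0.008, 0],
    [0, -0.012, 0],
    [0, -0.015, 0],
    [0, -0.017, 0],
    [0, -0.018, 0],
    [0, -0.019, 0],
    [0, -0.02, 0],
    [0, -0.0205, 0],
    [0, -0.0205, 0],
  ],
  angular=[
    [0, 0, 0],
    [0, 0, 0],
    [0, 0, 0],
    [0, 0, 0],
    [0, 0, 0],
    [0, 0, 0],
    [0, 0, 0],
    [0, 0, 0],
    [0, 0, 0],
    [0, 0, 0],
  ],
)

```text
time: 4.78
ee_pos: [0.5738, 0.073, 0.1049]
tool_rot: [[-0.855, -0.518, -0.0], [-0.518, 0.855, 0.0], [-0.0, 0.0, -1.0]]
ft_force: [-0.6, 0.7, 0.0]
grip_width: 0.007
grasp_force: 0.0
```

```bash
python3 rel.py .062 .0195 31.1 .104; python3 -c "
import numpy as np
for a in range(4,41,4):
  c,s=np.cos(np.radians(a)),np.sin(np.radians(a));print(a,round(62-62*c-19.5*s,1),round(-19.5-62*s+19.5*c,1))"
```

```text
t 4.78 p [0.5738 0.073  0.1049] yawx -148.8 off [-0.0009 -0.0038  0.0009] rz 0.1 F [-0.6  0.7  0. ] grip 0.01 R2 [-0.  0. -1.] q6 -2.01
hub in tool [ 0.0611 -0.0232 -0.    ]
4 -1.2 -4.4
8 -2.1 -8.8
12 -2.7 -13.3
16 -3.0 -17.8
20 -2.9 -22.4
24 -2.6 -26.9
28 -1.9 -31.4
32 -0.9 -35.8
36 0.4 -40.2
40 2.0 -44.4
```

drive_tool(
  fingers=[1, 1, 1, 1, 1, 1, 1, 1, 1, 1],
  offset=[
    [-0.001, -0.003, 0],
    [-0.001, -0.006, 0],
    [-0.002, -0.01, 0],
    [-0.003, -0.014, 0],
    [-0.004, -0.018, 0],
    [-0.004, -0.022, 0],
    [-0.004, -0.0265, 0],
    [-0.004, -0.031, 0],
    [-0.003, -0.0355, 0],
    [-0.002, -0.04, 0],
  ],
  angular=[
    [0, 0, 0],
    [0, 0, 2],
    [0, 0, 5],
    [0, 0, 8],
    [0, 0, 12],
    [0, 0, 16],
    [0, 0, 20],
    [0, 0, 24],
    [0, 0, 28],
    [0, 0, 32],
  ],
)

```text
time: 5.62
ee_pos: [0.5965, 0.0397, 0.1049]
tool_rot: [[-1.0, 0.017, -0.0], [0.017, 1.0, 0.0], [0.0, 0.0, -1.0]]
ft_force: [0.0, -0.2, -0.3]
grip_width: 0.003
grasp_force: 0.0
```

```bash
python3 rel.py .062 .0195 -36.9 .104
```

```text
t 5.62 p [0.5965 0.0397 0.1049] yawx 179.0 off [ 0.0009 -0.0399  0.0009] rz 35.9 F [ 0.  -0.2 -0.3] grip 0.0 R2 [-0.  0. -1.] q6 -1.51
hub in tool [ 0.0626 -0.0193 -0.    ]
```

drive_tool(
  fingers=[1, 1, 1, 1, 1, 1, 1, 1, 1, 1],
  offset=[
    [-0.001, -0.0044, 0],
    [-0.002, -0.0088, 0],
    [-0.0027, -0.0133, 0],
    [-0.003, -0.0178, 0],
    [-0.003, -0.0224, 0],
    [-0.0026, -0.027, 0],
    [-0.002, -0.0314, 0],
    [-0.001, -0.036, 0],
    [0.0004, -0.04, 0],
    [0.002, -0.0444, 0],
  ],
  angular=[
    [0, 0, 4],
    [0, 0, 8],
    [0, 0, 12],
    [0, 0, 16],
    [0, 0, 20],
    [0, 0, 24],
    [0, 0, 28],
    [0, 0, 32],
    [0, 0, 36],
    [0, 0, 40],
  ],
)

```text
time: 6.45
ee_pos: [0.5941, -0.0046, 0.105]
tool_rot: [[-0.755, 0.656, 0.001], [0.656, 0.755, 0.0], [-0.0, 0.001, -1.0]]
ft_force: [-0.9, -0.5, -0.8]
grip_width: 0.008
grasp_force: 0.2
```

```bash
python3 rel.py .062 .0195 -79 .104
```

```text
t 6.45 p [ 0.5941 -0.0046  0.105 ] yawx 139.0 off [ 0.0019 -0.0428  0.0009] rz 38.0 F [-0.9 -0.5 -0.8] grip 0.01 R2 [ 0.001  0.    -1.   ] q6 -0.88
hub in tool [ 0.0628 -0.0199 -0.    ]
```

drive_tool(
  fingers=[1, 1, 1, 1, 1, 1, 1, 1, 1, 1],
  offset=[
    [-0.001, -0.0044, 0],
    [-0.002, -0.0088, 0],
    [-0.0027, -0.0133, 0],
    [-0.003, -0.0178, 0],
    [-0.003, -0.0224, 0],
    [-0.0026, -0.027, 0],
    [-0.002, -0.0314, 0],
    [-0.001, -0.036, 0],
    [0.0004, -0.04, 0],
    [0.002, -0.0444, 0],
  ],
  angular=[
    [0, 0, 4],
    [0, 0, 8],
    [0, 0, 12],
    [0, 0, 16],
    [0, 0, 20],
    [0, 0, 24],
    [0, 0, 28],
    [0, 0, 32],
    [0, 0, 36],
    [0, 0, 40],
  ],
)

```text
time: 7.28
ee_pos: [0.564, -0.0371, 0.1051]
tool_rot: [[-0.157, 0.988, 0.002], [0.988, 0.157, -0.0], [-0.001, 0.002, -1.0]]
ft_force: [1.1, -0.0, -0.1]
grip_width: 0.007
grasp_force: 0.5
```

drive_tool(
  fingers=[1, 1, 1, 1, 1, 1, 1, 1, 1, 1],
  offset=[
    [-0.0006, -0.0022, 0],
    [-0.001, -0.0044, 0],
    [-0.0016, -0.0066, 0],
    [-0.002, -0.0088, 0],
    [-0.0024, -0.011, 0],
    [-0.0027, -0.0133, 0],
    [-0.003, -0.0155, 0],
    [-0.003, -0.0178, 0],
    [-0.003, -0.02, 0],
    [-0.003, -0.02, 0],
  ],
  angular=[
    [0, 0, 2],
    [0, 0, 4],
    [0, 0, 6],
    [0, 0, 8],
    [0, 0, 10],
    [0, 0, 12],
    [0, 0, 14],
    [0, 0, 16],
    [0, 0, 18],
    [0, 0, 18],
  ],
)

```text
time: 8.12
ee_pos: [0.5436, -0.0431, 0.1049]
tool_rot: [[0.153, 0.988, -0.0], [0.988, -0.153, 0.0], [-0.0, -0.0, -1.0]]
ft_force: [0.5, -0.2, -0.5]
grip_width: 0.004
grasp_force: 0.0
```

```bash
python3 rel.py .062 .0195 -102 .104
```

```text
t 8.12 p [ 0.5436 -0.0431  0.1049] yawx 81.2 off [-0.0007 -0.0038  0.0009] rz 3.2 F [ 0.5 -0.2 -0.5] grip 0.0 R2 [-0.  0. -1.] q6 0.05
hub in tool [ 0.0623 -0.0198  0.    ]
```

drive_tool(
  fingers=[1, 1, 1, 1, 1, 1, 1, 1, 1, 1],
  offset=[
    [0, 0.005, 0],
    [0, 0.015, 0],
    [0, 0.025, 0],
    [0, 0.025, -0.02],
    [0, 0.025, -0.04],
    [0, 0.025, -0.06],
    [0, 0.025, -0.08],
    [0, 0.025, -0.09],
    [0, 0.025, -0.1],
    [0, 0.025, -0.1],
  ],
  angular=[
    [0, 0, 0],
    [0, 0, 0],
    [0, 0, 0],
    [0, 0, 0],
    [0, 0, 0],
    [0, 0, 0],
    [0, 0, 0],
    [0, 0, 0],
    [0, 0, 0],
    [0, 0, 0],
  ],
)

```text
time: 8.95
ee_pos: [0.5701, -0.0469, 0.2066]
tool_rot: [[0.152, 0.988, 0.004], [0.988, -0.152, -0.0], [0.0, 0.004, -1.0]]
ft_force: [-0.2, -0.4, 0.5]
grip_width: 0.007
grasp_force: 0.0
```

Run:
```python
from station import *
import cv2,numpy as np
s=telemetry.get_state();R=np.array(s['tool_rot']);p=np.array(s['ee_pos']);print(s['time'],p,R.round(3).tolist())
w=get_image('wrist');c=get_image('scene');d=get_image('side')
a=cv2.resize(c['image'][110:260,180:400],None,fx=2.6,fy=2.6,interpolation=2)
b=cv2.resize(d['image'][150:290,250:410],None,fx=2,fy=2)
cv2.imwrite('pics/c2.png',a[:,:,::-1]);cv2.imwrite('pics/w2.png',w['image'][:,:,::-1])
def inv(P,u,v,z):
    r=P['R'].T@np.linalg.solve(P['mtx'],[u,v,1]);o=-P['R'].T@P['t'];return o+r*(z-o[2])/r[2]
for n,P in (('w',w),('c',c),('d',d)):
    for X in ([.455,-.1087,.078],[.5096,-.0756,.072]):
        q=P['mtx']@(P['R']@np.array(X)+P['t']);print(n,(q[:2]/q[2]).round(1))
    for k in ['cal_key','set_key','tag_green','fitting']:
        print(k,[(np.round(e['position'],3).tolist(),round(e['p'],2)) for e in search_frame(k,P)[:2]])
# white key in wrist/scene
np.savez('w.npz',**{k:w[k] for k in('image','mtx','R','t')})
```

```text
8.95 [ 0.57007959 -0.04693662  0.2065989 ] [[0.152, 0.988, 0.004], [0.988, -0.152, -0.0], [0.0, 0.004, -1.0]]
w [218.9 265.7]
w [264.8 227. ]
cal_key [([0.453, -0.105, 0.078], 0.65), ([0.561, 0.021, 0.071], 0.29)]
set_key [([0.44, -0.155, 0.076], 0.43), ([0.524, -0.034, 0.098], 0.21)]
tag_green [([0.508, -0.074, 0.074], 0.6), ([0.434, -0.185, 0.077], 0.3)]
fitting []
c [278.2 163.5]
c [281.1 185.6]
cal_key []
set_key [([0.532, 0.019, 0.082], 0.71)]
tag_green [([0.528, 0.02, 0.083], 0.64), ([0.501, -0.076, 0.07], 0.38)]
fitting [([0.537, -0.351, 0.027], 0.5)]
d [294.  235.3]
d [316.3 223.5]
cal_key [([0.454, -0.109, 0.073], 0.55)]
set_key [([0.437, -0.151, 0.081], 0.5), ([0.531, 0.009, 0.08], 0.35)]
tag_green [([0.508, -0.08, 0.068], 0.5)]
fitting [([0.526, 0.011, 0.083], 0.74), ([0.506, -0.19, 0.087], 0.49)]
```

View pics/w2.png

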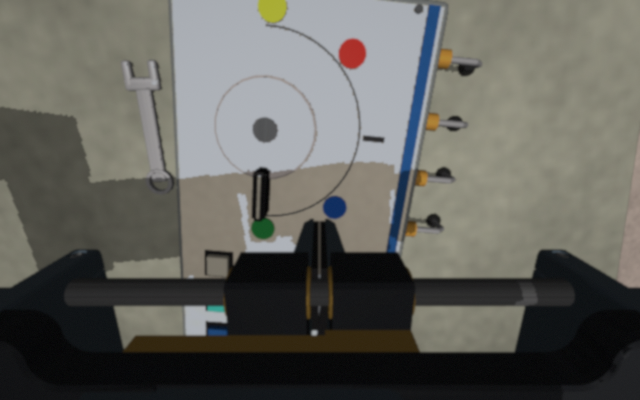

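View pics/c2.png

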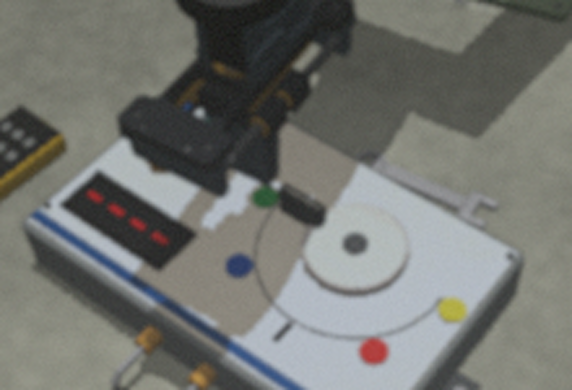

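The tab (261,195) points at green (263,229) in the wrist view, and the white key shows at (218,264), matching the fit. Next I move over the white key.

drive_tool(
  fingers=[1, 1, 1, 1, 1, 1, 1, 1, 1, 1],
  offset=[
    [-0.01, -0.014, 0],
    [-0.02, -0.028, 0],
    [-0.031, -0.042, 0],
    [-0.042, -0.057, 0],
    [-0.053, -0.072, 0],
    [-0.063, -0.086, 0],
    [-0.072, -0.098, 0],
    [-0.077, -0.105, 0],
    [-0.077, -0.105, 0.01],
    [-0.077, -0.105, 0.02],
  ],
  angular=[
    [0, 0, 1],
    [0, 0, 2],
    [0, 0, 3],
    [0, 0, 4],
    [0, 0, 5],
    [0, 0, 5],
    [0, 0, 5],
    [0, 0, 5],
    [0, 0, 5],
    [0, 0, 5],
  ],
)

```text
time: 10.53
ee_pos: [0.4534, -0.1073, 0.1855]
tool_rot: [[0.239, 0.971, 0.003], [0.971, -0.239, -0.0], [0.0, 0.003, -1.0]]
ft_force: [0.2, 0.4, 0.3]
grip_width: 0.007
grasp_force: 0.0
```

drive_tool(
  fingers=[1, 1, 1, 1, 1, 1, 1, 1, 1, 1],
  offset=[
    [0, 0, 0.015],
    [0, 0, 0.03],
    [0, 0, 0.045],
    [0, 0, 0.058],
    [0, 0, 0.068],
    [0, 0, 0.075],
    [0, 0, 0.079],
    [0, 0, 0.081],
    [0, 0, 0.082],
    [0, 0, 0.082],
  ],
  angular=[
    [0, 0, 0],
    [0, 0, 0],
    [0, 0, 0],
    [0, 0, 0],
    [0, 0, 0],
    [0, 0, 0],
    [0, 0, 0],
    [0, 0, 0],
    [0, 0, 0],
    [0, 0, 0],
  ],
)

```text
time: 11.37
ee_pos: [0.4534, -0.1069, 0.1032]
tool_rot: [[0.238, 0.971, 0.001], [0.971, -0.238, -0.0], [0.0, 0.001, -1.0]]
ft_force: [-0.6, 0.3, 0.9]
grip_width: 0.002
grasp_force: 0.0
```

Run:
```python
from station import *
import numpy as np
s=telemetry.get_state();R=np.array(s['tool_rot']);p=np.array(s['ee_pos']);print(s['time'],p,s['ft_force'],(R.T@(np.array([.4545,-.1075,.0925])-p)).round(4))
```

```text
11.3667 [ 0.45342207 -0.10692972  0.10319536] [-0.58024502  0.31327266  0.87393693] [-0.0003  0.0012  0.0107]
```

drive_tool(
  fingers=[1, 1, 1, 1, 1, 1, 1, 1, 1, 1],
  offset=[
    [0, 0.001, 0.002],
    [0, 0.001, 0.004],
    [0, 0.001, 0.006],
    [0, 0.001, 0.0075],
    [0, 0.001, 0.009],
    [0, 0.001, 0.01],
    [0, 0.001, 0.0105],
    [0, 0.001, 0.011],
    [0, 0.001, 0.011],
    [0, 0.001, 0.011],
  ],
  angular=[
    [0, 0, 0],
    [0, 0, 0],
    [0, 0, 0],
    [0, 0, 0],
    [0, 0, 0],
    [0, 0, 0],
    [0, 0, 0],
    [0, 0, 0],
    [0, 0, 0],
    [0, 0, 0],
  ],
)

```text
time: 12.2
ee_pos: [0.4544, -0.1072, 0.0931]
tool_rot: [[0.238, 0.971, 0.001], [0.971, -0.238, -0.0], [0.0, 0.001, -1.0]]
ft_force: [-1.7, 1.0, 10.6]
grip_width: 0.007
grasp_force: 5.4
```

drive_tool(
  fingers=[1, 1, 1, 1, 1, 1, 1, 1, 1, 1],
  offset=[
    [0, 0, 0.0005],
    [0, 0, 0.001],
    [0, 0, 0.001],
    [0, 0, 0.001],
    [0, 0, -0.004],
    [0, 0, -0.012],
    [0, 0, -0.03],
    [0, 0, -0.055],
    [0, 0, -0.08],
    [0, 0, -0.1],
  ],
  angular=[
    [0, 0, 0],
    [0, 0, 0],
    [0, 0, 0],
    [0, 0, 0],
    [0, 0, 0],
    [0, 0, 0],
    [0, 0, 0],
    [0, 0, 0],
    [0, 0, 0],
    [0, 0, 0],
  ],
)

```text
time: 13.03
ee_pos: [0.4541, -0.1071, 0.1935]
tool_rot: [[0.238, 0.971, 0.001], [0.971, -0.238, -0.0], [0.0, 0.001, -1.0]]
ft_force: [-0.1, -0.8, 1.1]
grip_width: 0.008
grasp_force: 0.0
```

drive_tool(
  fingers=[1, 1, 1, 1, 1, 1, 1, 1, 1, 1],
  offset=[
    [0, 0, -0.01],
    [0, 0, -0.02],
    [0, 0, -0.02],
    [0, 0, -0.02],
    [0, 0, -0.02],
    [0, 0, -0.02],
    [0, 0, -0.02],
    [0, 0, -0.02],
    [0, 0, -0.02],
    [0, 0, -0.02],
  ],
  angular=[
    [0, 0, 0],
    [0, 0, 0],
    [0, 0, 0],
    [0, 0, 0],
    [0, 0, 0],
    [0, 0, 0],
    [0, 0, 0],
    [0, 0, 0],
    [0, 0, 0],
    [0, 0, 0],
  ],
)

```text
time: 13.87
ee_pos: [0.454, -0.1071, 0.2117]
tool_rot: [[0.238, 0.971, -0.0], [0.971, -0.238, 0.0], [0.0, -0.0, -1.0]]
ft_force: [0.4, -0.5, -0.8]
grip_width: 0.006
grasp_force: 0.0
```

Run:
```python
from station import *
import cv2
d=get_image('side');cv2.imwrite('pics/d3.png',cv2.resize(d['image'][150:300,240:420],None,fx=3,fy=3)[:,:,::-1])
```

```text
(no output)
```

View pics/d3.png

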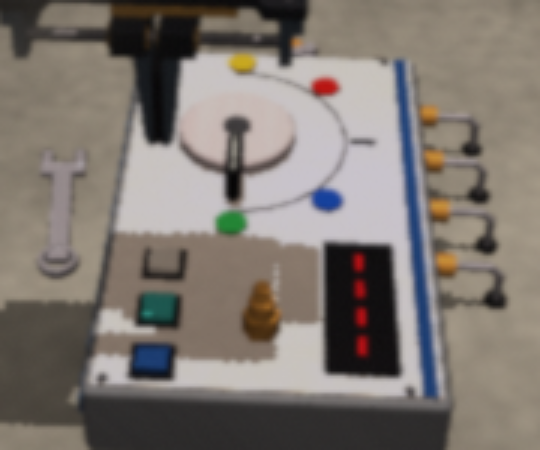

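The crop shows the tab (233,165) pointing at green (231,222), the white key (164,262) up, and the fitting (262,315) standing. The job can be handed in.

```bash
python3 -c "
from station import close_job;print(close_job())"
```

```text
the job is handed in; nothing more can be done
None
```

The job is handed in, but no verdict came back: the last camera view showed the tab pointing at the green tag, the keys up and the fitting standing, and the white key's press read 10.6 N (4 N holds it fully down).

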